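# File the sharp edge of a fired tile

### The job

Take the flat steel file by its wooden grip and dress the top edge of the clay tile that stands upright in the filing jig: at least two long, light strokes, each pushed tip first straight towards the jig's steel stop, from the front part of the blade to its rear part. Lift the file clear of the edge at the end of each stroke and bring it back through the air, never dragging it backwards over the tile, as that pulls the tile's carriage away from the stop. Then set the file down gently, flat and near the middle of the empty round plywood board, and let go.

Things in the scene. Friction and masses are not known exactly. Their poses are not given: they have to be found in the camera images.
- file: Flat steel file, teeth down: blade 170 mm long, 28 wide, 6 thick, the last 15 mm at the tip narrowed to 20. Wooden grip upright on its back, centred, 80 mm long, 22 wide, its wood from 14 to 50 mm above the underside. About 0.2 kg. Origin: middle of the blade's underside; x towards the narrowed tip, z up. The shorter, broader wooden paddle with a like grip is not wanted.
- tile: Fired clay tile, 8 mm thick, 70 wide, upright in a grey metal holder on the jig, standing about 25 mm out of it. Origin: middle of its top edge, 95 mm above the table; x: level, across the thin edge, forward to the stop; y along the edge; z up. The holder is sprung: it starts to sink under about 2.3 N and gives 1.7 mm per further newton, 8 mm at most, then is hard.
- jig: Plywood base 185 by 120 mm, 15 thick, fixed on the table, with a steel stop block at its front (+x) end, top 55 mm above the table. The tile's carriage rests against the stop and slides easily (under 1 N) up to 55 mm backwards (-x); it does not come back by itself. Origin: on the table right below the tile's edge when the carriage is home; x forward, z up.
- bat: Empty round plywood board, 210 mm across, 12 mm thick, fixed flat on the table. Origin: middle of its underside; z up.
Mind the look-alikes: they are no part of the job. Leave any red look-alike of the jig alone.

How it is judged:
By the outcome, as a careful person would: the job done as asked, in the order asked, and still so for the second after the job is handed in, with the robot touching nothing.
It also fails if it takes over 61 s, if anything falls off the work surface, if the arm or the gripper's body presses on something with over 40 N, if the wrist force passes 120 N, or if a joint passes its speed limit or range.

### The arm

A 6-joint arm with a two-finger parallel gripper is mounted at the origin on the work surface. World frame = base frame: x ahead of the robot, y to its left, z up, the work surface at z = 0. Lengths are in m, angles in rad, forces in N, time in s.
With the tool pointing down it reaches from about 0.25 to 0.775 m from the base axis. Payload 4 kg.
Tool frame: the origin (TCP) lies at the very end of the fingers, on their centre line; the grasp point (between the pads) lies 19 mm behind it (robot.hold_point_z is the distance from the TCP to the grasp point, in m); z points along the fingers, y is the line along which they close (so a half turn about z gives the same grasp; the last joint's range is limited). The gripper opens to 94 mm and grips with 3 to 60 N. Pads are 16 mm wide; open, the fingers measure 119 mm over their backs; the gripper's body (75 mm by 177 mm) begins 78 mm behind the grasp point.
Start: joints at [-1.37, 0.087, 1.371, -0, 1.684, -0.103], TCP at [0.165, -0.525, 0.206] pointing down, gripper open.
Joint ranges: [-3.1, 3.1], [-0.76, 2.03], [0.27, 2.55], [-1.08, 4.22], [0.17, 2.65], [-2.57, 2.57]. Speed limits (rad/s): [2.79, 2.79, 3.14, 3.14, 3.14, 3.14].

### API

Orientations are given as [roll, pitch, yaw] about the fixed x, y, z axes, in that order (R = Rz(yaw) Ry(pitch) Rx(roll)).
In Python, from bench import robot gives the robot as it stands.
- The arm moves only by the tool carry_out, never from a script. Its argument "steps" is a list of rows, each a list of 3 entries, a list of its own where there are three numbers: the shift along the tool's x, y, z in m, then the turn about the tool's z in units of 10 degrees (1.0 is 10 degrees), then the closure, from -1 (fully open) to 1 (shut). In form: [[[tx, ty, tz], roll, jaw], ...]. A call has 1 to 10 rows; each row is the pose to reach, as a shift and turn from the pose commanded when the call began, along the tool's axes at that moment; what a row does not reach only later rows make up. A row lasts 1/8 s, in which the tool goes at most 62.5 mm and 10.7 degrees, less where a joint would pass 70% of its speed; a pose out of reach is approached as far as the arm can. A call with a gripper value outside its range is refused whole. The fingers move at their own pace and stop on an object; the grip force is fixed at half the most. Time passes only in rows, so rows that repeat a pose let the fingers close. It gives the time, the measured TCP pose, the force, the opening and the grip force at its end, in the units of the state.
- robot.get_obs(): the state, without advancing time (a new reading comes with each control period).
- robot.snapshot(name): name is "scene" or "top" or "wrist"; returns a dict with "image" (480x640x3 uint8, red, green, blue), "z_map" (480x640 float32, m along the optical axis (not along the pixel's ray), 0 where there is no reading), "mtx" (3x3 intrinsics, pixels), "R" (3x3) and "t" (3): a world point X has camera coordinates R X + t. Camera axes: x right, y down, z forward; pixel columns grow to the right and rows downward; lengths in m; the calibration is good to about 2 mm. A picture is of the moment at which its call begins.
- robot.close_job(): hands the job in; it is judged then, once.
The state is a dict: "time": time; "joint_positions": joint angles; "qvel": joint speeds; "joint_torque": joint torques, N m; "tool_pos": TCP position; "ee_rot": TCP orientation; "wrist_force": force on the tool from outside, world axes, zero at the start; "wrist_torque": the same for the moment, N m; "width": finger opening in m; "finger_force": force on a finger pad.
Only numpy, scipy, OpenCV 4.12 (cv2) and the standard library are available. Lean on these libraries where they do the work, as an engineer would, in place of code of your own. Each camera call takes 0.05 s, during which the arm holds its last target. There are 200 camera calls.

## Working session

There is one attempt and no reset: what is moved stays moved. The work goes in short steps, Python scripts to look and compute and a tool call to move; the robot and the scene stay as the last step left them, time stands still between calls to the robot, and variables do not carry over. Pictures are saved under pics/ and viewed, at most 10 in all, crops included, and the job is handed in when it is done.

Besides the shell and the picture viewer there is one more tool, called after "Call:" by a JSON object that holds its "api" and its "payload". carry_out: Moves the arm, as the interface text tells. Its arguments: {"type":"object","properties":{"steps":{"type":"array","items":{"type":"array"}}},"required":["steps"]}

```bash
mkdir -p pics; ls; cat > h.py <<'E'
from bench import robot
import numpy as np, cv2
def shot(n,f):
    s=robot.snapshot(n); cv2.imwrite('pics/'+f+'.png',s['image'][:,:,::-1]); np.savez('pics/'+f+'.npz',**s); return s
def pt(s,u,v,z=None):
    K,R,t=s['mtx'],s['R'],s['t']; r=np.linalg.inv(K)@[u,v,1]
    C=-R.T@t; d=R.T@r
    if z is None: return C+d*s['z_map'][int(v),int(u)]
    return C+d*(z-C[2])/d[2]
E
python3 - <<'E'
from h import *
shot('top','top1');shot('scene','scene1')
o=robot.get_obs();print(o)
E
```

```text
pics
{'time': 0.1, 'joint_positions': array([-1.37011359e+00,  8.78811508e-02,  1.37210021e+00, -2.36689210e-05,
        1.68360178e+00, -1.03125676e-01]), 'qvel': array([-0.00088092, -0.00100749, -0.00384609, -0.0012484 , -0.00128717,
       -0.00013451]), 'joint_torque': array([ 3.08515919e-03, -3.41253519e+01, -3.03301013e+01,  7.22063310e-02,
        3.04439839e-02, -8.91136415e-05]), 'tool_pos': array([ 0.1644105 , -0.52433016,  0.20442267]), 'ee_rot': array([-3.13961032e+00, -1.81508074e-04,  3.03805597e-01]), 'wrist_force': array([-0.25326181, -0.43696814,  0.17636016]), 'wrist_torque': array([-0.03276291,  0.01644851, -0.03291156]), 'finger_force': 0.0, 'width': 0.09408292626382218}
```

View pics/top1.png

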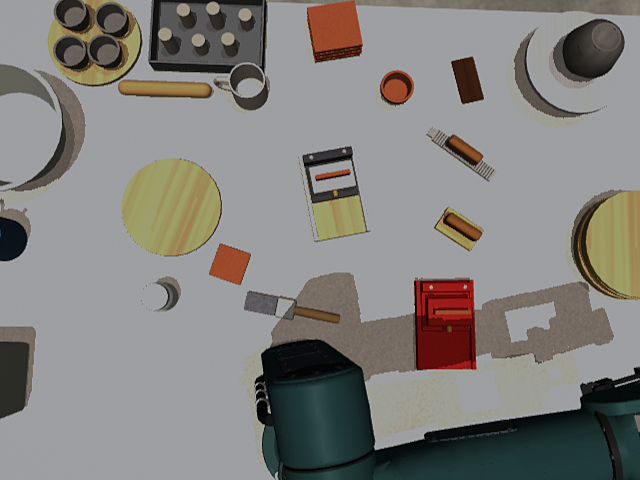

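View pics/scene1.png

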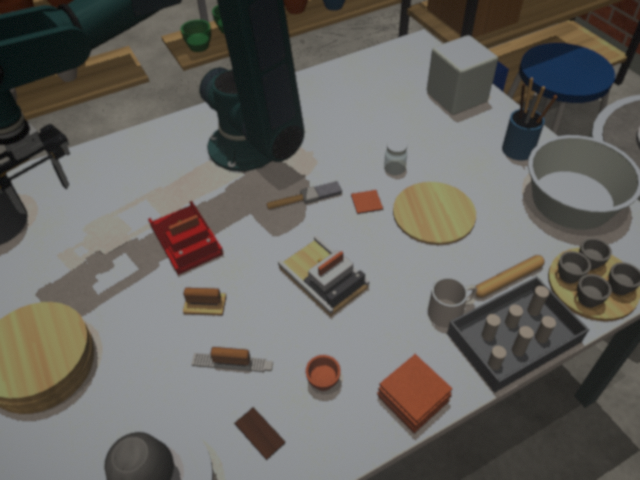

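The top view shows the file at about (461,153), the paddle at (460,228), the jig at (335,193) with its tile at (333,175) and its stop towards (328,156), the bat at (172,207) and the red look-alike at (445,323). Next, an enlarged crop of the file and jig.

```bash
python3 - <<'E'
from h import *
im=cv2.imread('pics/top1.png')
a=cv2.resize(im[115:195,415:510],None,fx=6,fy=6,interpolation=cv2.INTER_CUBIC)[:, :570]
b=cv2.resize(im[140:250,290:380],None,fx=5,fy=5,interpolation=cv2.INTER_CUBIC)
c=np.zeros((550,800,3),np.uint8)
a=cv2.resize(im[120:190,420:505],None,fx=5,fy=5,interpolation=cv2.INTER_CUBIC)
c[:a.shape[0],:a.shape[1]]=a; b=b[:, :375]; c[:550,425:800]=b
cv2.imwrite('pics/c1.png',c)
s=np.load('pics/top1.npz'); 
print(-s['R'].T@s['t'],s['R'].round(3),s['mtx'])
for n,p in dict(grip=(464,149),bl1=(433,134),bl2=(487,173),tile=(333,175),bat=(172,207),stop=(328,156)).items(): print(n,pt(s,*p).round(4))
# bat circle
m=cv2.inRange(cv2.cvtColor(im,cv2.COLOR_BGR2HSV),(15,60,90),(40,255,255))
cs,_=cv2.findContours(m,0,1)
for k in cs:
  if cv2.contourArea(k)>3000:
    e=cv2.fitEllipse(k); print(e, pt(s,*e[0],0.012).round(4))
E
```

```text
[0.30045806 0.00725083 1.28896347] [[ 0.027 -0.999  0.026]
 [-0.994 -0.029 -0.102]
 [ 0.103 -0.023 -0.994]] [[604.9602626    0.         328.38562288]
 [  0.         604.9602626  231.9884403 ]
 [  0.           0.           1.        ]]
grip [ 0.6112 -0.3008  0.0548]
bl1 [ 0.6548 -0.2451  0.0049]
bl2 [ 0.5723 -0.3637  0.0048]
tile [ 0.5391 -0.0268  0.0948]
bat [0.4758 0.3096 0.0133]
stop [ 0.5868 -0.0165  0.055 ]
((614.4783325195312, 243.6531524658203), (64.32898712158203, 108.27872467041016), 178.1902618408203) [ 0.4257 -0.6369  0.012 ]
((170.95632934570312, 206.79669189453125), (96.05620574951172, 98.83660888671875), 62.55625915527344) [0.4763 0.3121 0.012 ]
((95.35165405273438, 43.18820571899414), (80.35102081298828, 93.69556427001953), 64.77953338623047) [0.8294 0.4942 0.012 ]
```

View pics/c1.png

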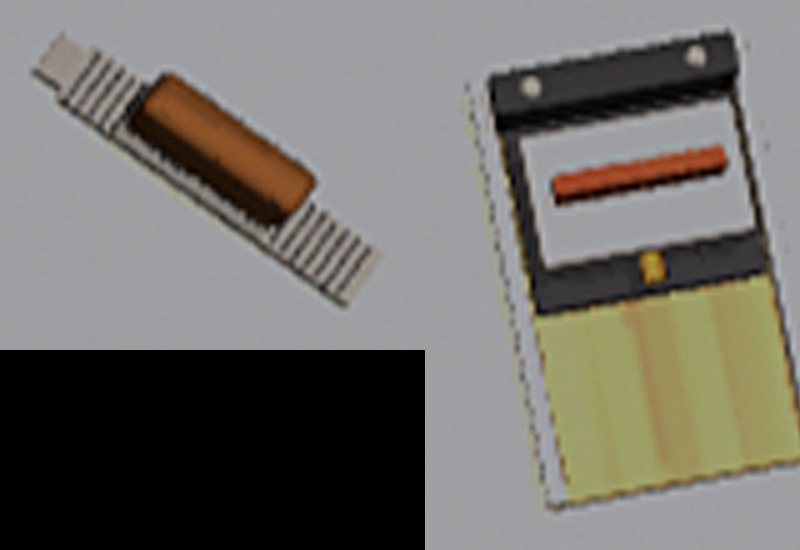

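The crop shows the narrowed tip at the upper left, its end at pixel (429.6,130.6), and the rear end at (492.6,175.8). The tile edge runs from (315.6,177.4) to (350.4,171.4), with the stop above it.

```bash
python3 - <<'E'
from h import *
s=np.load('pics/top1.npz')
a,b=pt(s,429.6,130.6,.006),pt(s,492.6,175.8,.006); print('file',a,b,np.linalg.norm(a-b),(a+b)/2,np.degrees(np.arctan2(*(a-b)[[1,0]])))
l,r=pt(s,315.8,177.4,.095),pt(s,350.2,171.4,.095); d=(l-r); print('tile',np.linalg.norm(d),(l+r)/2,'xdir',np.degrees(np.arctan2(-d[0],d[1])))
# jig sides
p,q=pt(s,290+(540-425)/5,140+312/5,.015),pt(s,290+(548-425)/5,140+508/5,0)
# depth-based
Z=s['z_map'];v,u=np.mgrid[:480,:640];R,t,K=s['R'],s['t'],s['mtx']
P=(np.stack([(u-K[0,2])/K[0,0]*Z,(v-K[1,2])/K[1,1]*Z,Z],-1)-t)@R
for n,(lo,hi),(x0,x1,y0,y1) in [('grip',(.04,.07),(.55,.7,-.4,-.2)),('blade',(.0035,.012),(.55,.7,-.4,-.22)),('tile',(.085,.105),(.45,.6,-.1,.05)),('stop',(.05,.062),(.57,.65,-.12,.1))]:
    m=(Z>0)&(P[...,2]>lo)&(P[...,2]<hi)&(P[...,0]>x0)&(P[...,0]<x1)&(P[...,1]>y0)&(P[...,1]<y1)
    X=P[m]; (c,wh,ang)=cv2.minAreaRect(X[:,:2].astype(np.float32)*1000); print(n,len(X),np.round(c,1),np.round(wh,1),round(ang,2),np.median(X[:,2]).round(4))
E
```

```text
file [ 0.66185818 -0.23737339  0.006     ] [ 0.56624989 -0.37557589  0.006     ] 0.1680502203106762 [ 0.61405403 -0.30647464  0.006     ] 55.32457294014686
tile 0.07014533863672913 [ 0.5403142  -0.02684059  0.095     ] xdir 11.869721021559409
grip 409 [ 615.5 -305.6] [80.  23.7] 55.19 0.0492
blade 974 [ 625.1 -310. ] [179.4 148.7] 89.54 0.0054
tile 166 [543.  -25.7] [ 9.3 68.9] 12.72 0.0947
stop 427 [591.7 -15.1] [ 19.  103.7] 12.27 0.0547
```

Call:
{"api": "carry_out", "payload": {"steps": [[[0.06, -0.009, 0], -1, -1], [[0.12, -0.018, 0], -2, -1], [[0.18, -0.027, 0], -3, -1], [[0.24, -0.036, 0], -3.79, -1], [[0.3, -0.045, 0.02], -3.79, -1], [[0.36, -0.054, 0.04], -3.79, -1], [[0.42, -0.063, 0.06], -3.79, -1], [[0.475, -0.072, 0.07], -3.79, -1], [[0.494, -0.0745, 0.08], -3.79, -1], [[0.494, -0.0745, 0.08], -3.79, -1]]}}

```text
time: 1.35
tool_pos: [0.6133, -0.305, 0.1232]
ee_rot: [-3.138, 0.001, 0.967]
wrist_force: [0.1, -0.6, 0.4]
width: 0.0942
finger_force: 0.0
```

```bash
cat >> h.py <<'E'
def rel(x,y,z,yawdeg,cur=None):
    o=robot.get_obs(); p=o['tool_pos'] if cur is None else np.array(cur); w=o['ee_rot'][2]
    d=np.array([x,y,z])-p; c,s=np.cos(w),np.sin(w)
    return np.round([c*d[0]+s*d[1],s*d[0]-c*d[1],-d[2],-(yawdeg-np.degrees(w))/10],4)
E
python3 - <<'E'
from h import *
s=shot('wrist','w1');o=robot.get_obs();print(o['time'],o['tool_pos'],o['ee_rot'],o['wrist_force'],o['joint_positions'])
E
```

```text
1.4 [ 0.61267741 -0.30620346  0.12453621] [-3.13944165e+00  1.18566172e-03  9.65345855e-01] [-0.13251195  1.083985    0.53626262] [-5.45659150e-01  4.15521920e-01  1.13036940e+00 -1.05539376e-03
  1.59791933e+00  5.97651450e-02]
```

View pics/w1.png

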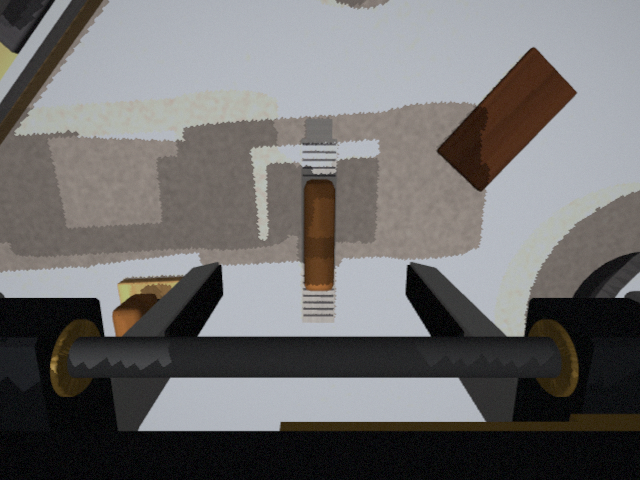

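The wrist view shows the file straight ahead and aligned: the blade's tip end is at (319,118), its rear at (319,321), and the grip runs from (319,180) to (319,290), centred between the fingers.

```bash
python3 - <<'E'
from h import *
s=np.load('pics/w1.npz')
a,b=pt(s,319,118,.006),pt(s,319,321,.006);print(a,b,np.linalg.norm(a-b),(a+b)/2,np.degrees(np.arctan2(*(a-b)[[1,0]])))
g,h=pt(s,319,180,.048),pt(s,319,290,.048);print((g+h)/2,np.linalg.norm(g-h))
c=(a+b)/2
print(rel(c[0],c[1],.014,55.3))
E
```

```text
[ 0.66589232 -0.23632224  0.006     ] [ 0.57011793 -0.37604465  0.006     ] 0.16939623856858504 [ 0.61800512 -0.30618345  0.006     ] 55.57084850707216
[ 0.61824145 -0.30514259  0.048     ] 0.0801464819103136
[0.003  0.0044 0.1105 0.001 ]
```

Call:
{"api": "carry_out", "payload": {"steps": [[[0.003, 0.0035, 0.04], 0, -1], [[0.003, 0.0035, 0.08], 0, -1], [[0.003, 0.0035, 0.1], 0, -1], [[0.003, 0.0035, 0.11], 0, -1], [[0.003, 0.0035, 0.11], 0, -1], [[0.003, 0.0035, 0.11], 0, 1], [[0.003, 0.0035, 0.11], 0, 1], [[0.003, 0.0035, 0.11], 0, 1], [[0.003, 0.0035, 0.11], 0, 1], [[0.003, 0.0035, 0.11], 0, 1]]}}

```text
time: 2.65
tool_pos: [0.6182, -0.3055, 0.0155]
ee_rot: [3.142, 0.0, 0.965]
wrist_force: [-0.9, 0.3, 0.2]
width: 0.0471
finger_force: 0.0
```

```bash
python3 - <<'E'
from h import *
o=robot.get_obs();print(o['tool_pos'],o['ee_rot'],o['wrist_force'],o['width'],o['finger_force'])
E
```

```text
[ 0.61822104 -0.305455    0.01547011] [3.14158295e+00 8.07513057e-05 9.65357702e-01] [-0.93452449  0.31419435  0.19780608] 0.047112991017189396 0.0
```

Call:
{"api": "carry_out", "payload": {"steps": [[[0, 0, 0], 0, 1], [[0, 0, 0], 0, 1], [[0, 0, 0], 0, 1], [[0, 0, 0], 0, 1], [[0, 0, 0], 0, 1], [[0, 0, 0], 0, 1], [[0, 0, 0], 0, 1]]}}

```text
time: 3.52
tool_pos: [0.6179, -0.3053, 0.0154]
ee_rot: [-3.141, 0.0, 0.965]
wrist_force: [-1.5, 1.5, 0.5]
width: 0.0219
finger_force: 30.0
```

Call:
{"api": "carry_out", "payload": {"steps": [[[0, 0, -0.01], 0, 1], [[0, 0, -0.03], 0, 1], [[0, 0, -0.06], 0, 1], [[0, 0, -0.1], 0, 1], [[0, 0, -0.14], 0, 1], [[0, 0, -0.16], 0, 1], [[0, 0, -0.17], 0, 1], [[0, 0, -0.17], 0, 1], [[0, 0, -0.17], 0, 1]]}}

```text
time: 4.65
tool_pos: [0.6177, -0.3052, 0.1839]
ee_rot: [-3.139, 0.0, 0.965]
wrist_force: [0.3, 0.3, -4.2]
width: 0.0218
finger_force: 30.0
```

```bash
python3 - <<'E'
from h import *
s=shot('wrist','w2');shot('top','top2');o=robot.get_obs();print(o['time'],o['tool_pos'],o['ee_rot'],o['wrist_force'],o['wrist_torque'],o['joint_positions'])
E
```

```text
4.75 [ 0.61762468 -0.30515582  0.18358993] [-3.13851304e+00  2.93966324e-04  9.65294221e-01] [ 0.36449915  0.59661113 -3.77275416] [-0.05404788 -0.07570227 -0.01494562] [-5.41104493e-01  4.09360091e-01  1.02204010e+00 -9.61474100e-05
  1.71328461e+00  6.43845581e-02]
```

View pics/w2.png

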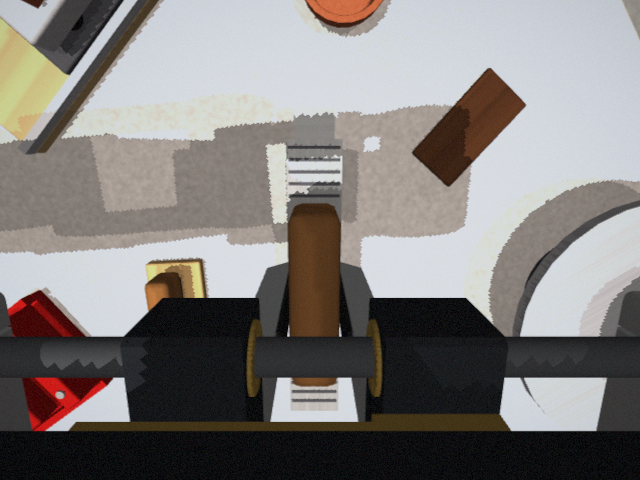

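The grip is held between the fingers, with the blade tip at (314,115) and the rear at (314,410). I'll check the blade's level and offset by depth.

```bash
python3 - <<'E'
from h import *
s=np.load('pics/w2.npz')
Z=s['z_map'];v,u=np.mgrid[:480,:640];R,t,K=s['R'],s['t'],s['mtx']
P=(np.stack([(u-K[0,2])/K[0,0]*Z,(v-K[1,2])/K[1,1]*Z,Z],-1)-t)@R
for a,b in [(118,135),(135,160),(160,200),(390,408)]:
    X=P[a:b,295:333].reshape(-1,3); X=X[(X[:,2]>.13)&(X[:,2]<.21)]; print(a,b,len(X),np.median(X,0).round(4))
w=.9653;x=np.array([np.cos(w),np.sin(w),0])
X=P[90:430,280:350].reshape(-1,3);X=X[(X[:,2]>.15)&(X[:,2]<.19)];d=(X-[.6177,-.3052,0])@x
print(np.percentile(d,[0.5,99.5]))
print(rel(.541,-.0265,.2,12.3))
E
```

```text
118 135 643 [ 0.6608 -0.2441  0.1752]
135 160 944 [ 0.6551 -0.2523  0.1753]
160 200 1515 [ 0.646  -0.2654  0.1753]
390 408 681 [ 0.5736 -0.3697  0.1753]
[-0.0858649   0.08353096]
[ 0.1855 -0.2216 -0.0164  4.3007]
```

Call:
{"api": "carry_out", "payload": {"steps": [[[0.025, -0.052, 0], 0.8, 1], [[0.05, -0.104, 0], 1.7, 1], [[0.075, -0.156, 0], 2.6, 1], [[0.1, -0.208, 0], 3.5, 1], [[0.12, -0.25, 0], 4.3, 1], [[0.13, -0.272, 0.01], 4.3, 1], [[0.1305, -0.273, 0.022], 4.3, 1], [[0.1305, -0.273, 0.022], 4.3, 1], [[0.1305, -0.273, 0.022], 4.3, 1]]}}

```text
time: 5.88
tool_pos: [0.4685, -0.0437, 0.1633]
ee_rot: [3.141, 0.0, 0.214]
wrist_force: [0.3, -0.7, -2.5]
width: 0.022
finger_force: 30.0
```

```bash
python3 - <<'E'
from h import *
s=shot('top','top3');shot('scene','sc3');o=robot.get_obs();print(o['time'],o['tool_pos'],o['ee_rot'],o['wrist_force'],o['joint_positions'])
im=s['image'][:,:,::-1]
cv2.imwrite('pics/c3.png',cv2.resize(im[120:260,270:420],None,fx=4,fy=4,interpolation=cv2.INTER_CUBIC))
Z=s['z_map'];v,u=np.mgrid[:480,:640];R,t,K=s['R'],s['t'],s['mtx']
P=(np.stack([(u-K[0,2])/K[0,0]*Z,(v-K[1,2])/K[1,1]*Z,Z],-1)-t)@R
m=(Z>0)&(P[...,2]>.13)&(P[...,2]<.16)&(P[...,0]>.35)
print(np.median(P[m],0) if m.any() else 0)
print(rel(.541-.075*.977,-.0265-.075*.213,.16,12.3))
E
```

```text
5.975 [ 0.46865764 -0.04366486  0.16371738] [ 3.14116824e+00 -3.48147173e-04  2.13514875e-01] [ 1.03407543  0.64181969 -3.19563638] [-2.13261454e-01 -7.90466726e-02  1.62020654e+00 -2.42340740e-04
  1.59994019e+00  1.14401295e+00]
[ 0.74803601 -0.4799449   0.15261661]
[-0.0007 -0.0014  0.0037 -0.0066]
```

View pics/c3.png

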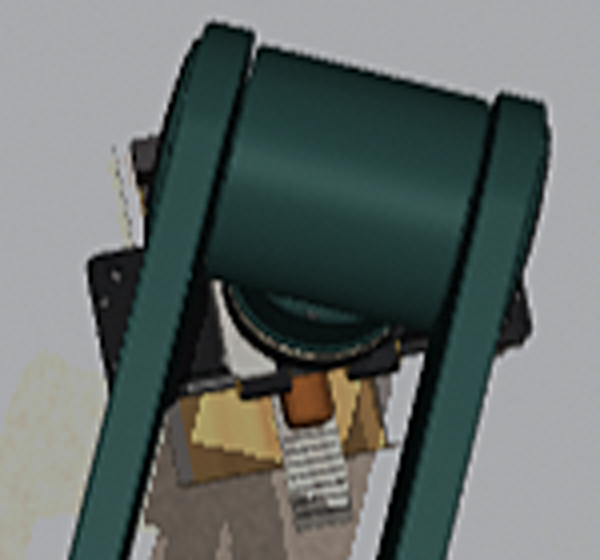

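The top crop shows the file trailing square behind the tile, over the middle of the jig (rear end at about (321,249) in the full picture). Starting the first stroke.

Call:
{"api": "carry_out", "payload": {"steps": [[[0, -0.001, 0.03], 0, 1], [[0, -0.001, 0.045], 0, 1], [[0.002, -0.001, 0.05], 0, 1], [[0.006, -0.001, 0.052], 0, 1], [[0.011, -0.001, 0.0535], 0, 1], [[0.018, -0.001, 0.0545], 0, 1], [[0.026, -0.001, 0.055], 0, 1], [[0.034, -0.001, 0.055], 0, 1]]}}

```text
time: 6.98
tool_pos: [0.5018, -0.0346, 0.1091]
ee_rot: [3.141, -0.001, 0.215]
wrist_force: [-1.1, -1.4, -0.1]
width: 0.0219
finger_force: 30.0
```

Call:
{"api": "carry_out", "payload": {"steps": [[[0.012, 0, 0], 0, 1], [[0.024, 0, 0], 0, 1], [[0.036, 0, 0], 0, 1], [[0.048, 0, 0], 0, 1], [[0.06, 0, 0], 0, 1]]}}

```text
time: 7.6
tool_pos: [0.5603, -0.0216, 0.1084]
ee_rot: [3.142, 0.0, 0.215]
wrist_force: [-1.1, -0.3, 0.7]
width: 0.0218
finger_force: 30.0
```

Call:
{"api": "carry_out", "payload": {"steps": [[[0.012, 0, 0], 0, 1], [[0.024, 0, 0], 0, 1], [[0.034, 0, 0], 0, 1], [[0.042, 0, -0.001], 0, 1], [[0.047, 0, -0.006], 0, 1], [[0.05, 0, -0.02], 0, 1], [[0.05, 0, -0.035], 0, 1], [[0.05, 0, -0.035], 0, 1], [[0.05, 0, -0.035], 0, 1]]}}

```text
time: 8.72
tool_pos: [0.6084, -0.0112, 0.1437]
ee_rot: [3.141, -0.0, 0.215]
wrist_force: [-0.6, -0.3, -3.4]
width: 0.0216
finger_force: 30.0
```

```bash
python3 - <<'E'
from h import *
s=shot('wrist','w4');o=robot.get_obs();print(o['time'],o['tool_pos'],o['ee_rot'],o['wrist_force'])
Z=s['z_map'];v,u=np.mgrid[:480,:640];R,t,K=s['R'],s['t'],s['mtx']
P=(np.stack([(u-K[0,2])/K[0,0]*Z,(v-K[1,2])/K[1,1]*Z,Z],-1)-t)@R
for a,b in [(118,135),(135,160),(160,200),(390,408)]:
    X=P[a:b,295:333].reshape(-1,3); X=X[(X[:,2]>.11)&(X[:,2]<.15)]; print(a,b,len(X),np.median(X,0).round(4))
E
```

```text
8.775 [ 0.60810546 -0.01115399  0.14315205] [-3.14145676e+00  6.12649918e-04  2.14653771e-01] [-0.14403925  1.25470325 -3.36356204]
118 135 645 [0.6826 0.0037 0.1351]
135 160 945 [0.6729 0.0015 0.1351]
160 200 1512 [ 0.6573 -0.0018  0.1352]
390 408 684 [ 0.5333 -0.0288  0.1352]
```

Call:
{"api": "carry_out", "payload": {"steps": [[[-0.04, 0, -0.005], 0, 1], [[-0.09, 0, -0.005], 0, 1], [[-0.13, 0, -0.005], 0, 1], [[-0.143, 0, 0], 0, 1], [[-0.143, 0, 0.015], 0, 1], [[-0.143, 0, 0.027], 0, 1], [[-0.141, 0, 0.032], 0, 1], [[-0.136, 0, 0.0345], 0, 1], [[-0.128, 0, 0.0352], 0, 1], [[-0.118, 0, 0.0353], 0, 1]]}}

```text
time: 10.02
tool_pos: [0.4944, -0.0362, 0.1088]
ee_rot: [3.141, -0.001, 0.215]
wrist_force: [-1.9, 0.1, 0.8]
width: 0.0219
finger_force: 30.0
```

Call:
{"api": "carry_out", "payload": {"steps": [[[0.012, 0, 0], 0, 1], [[0.024, 0, 0], 0, 1], [[0.036, 0, 0], 0, 1], [[0.048, 0, 0], 0, 1], [[0.06, 0, 0], 0, 1]]}}

```text
time: 10.65
tool_pos: [0.5525, -0.0233, 0.1081]
ee_rot: [3.142, 0.0, 0.215]
wrist_force: [-1.7, -0.6, 0.5]
width: 0.0218
finger_force: 30.0
```

Call:
{"api": "carry_out", "payload": {"steps": [[[0.012, 0, 0], 0, 1], [[0.024, 0, 0], 0, 1], [[0.036, 0, 0], 0, 1], [[0.048, 0, 0], 0, 1], [[0.055, 0, -0.001], 0, 1], [[0.06, 0, -0.006], 0, 1], [[0.063, 0, -0.02], 0, 1], [[0.063, 0, -0.036], 0, 1], [[0.063, 0, -0.036], 0, 1], [[0.063, 0, -0.036], 0, 1]]}}

```text
time: 11.9
tool_pos: [0.6133, -0.0101, 0.1444]
ee_rot: [3.141, -0.0, 0.215]
wrist_force: [-0.1, -0.1, -2.4]
width: 0.0221
finger_force: 30.0
```

Third stroke for good measure.

Call:
{"api": "carry_out", "payload": {"steps": [[[-0.04, 0, -0.005], 0, 1], [[-0.09, 0, -0.005], 0, 1], [[-0.135, 0, -0.005], 0, 1], [[-0.148, 0, 0], 0, 1], [[-0.148, 0, 0.015], 0, 1], [[-0.148, 0, 0.028], 0, 1], [[-0.146, 0, 0.033], 0, 1], [[-0.141, 0, 0.0352], 0, 1], [[-0.133, 0, 0.036], 0, 1], [[-0.123, 0, 0.0363], 0, 1]]}}

```text
time: 13.15
tool_pos: [0.4944, -0.0362, 0.1085]
ee_rot: [3.141, -0.001, 0.215]
wrist_force: [-1.4, -1.0, 1.2]
width: 0.0216
finger_force: 30.0
```

Call:
{"api": "carry_out", "payload": {"steps": [[[0.012, 0, 0], 0, 1], [[0.024, 0, 0], 0, 1], [[0.036, 0, 0], 0, 1], [[0.048, 0, 0], 0, 1], [[0.06, 0, 0], 0, 1]]}}

```text
time: 13.78
tool_pos: [0.5525, -0.0233, 0.1078]
ee_rot: [3.142, 0.0, 0.215]
wrist_force: [-2.7, -0.5, 0.2]
width: 0.022
finger_force: 30.0
```

Call:
{"api": "carry_out", "payload": {"steps": [[[0.012, 0, 0], 0, 1], [[0.024, 0, 0], 0, 1], [[0.036, 0, 0], 0, 1], [[0.048, 0, 0], 0, 1], [[0.055, 0, -0.001], 0, 1], [[0.06, 0, -0.006], 0, 1], [[0.063, 0, -0.02], 0, 1], [[0.063, 0, -0.05], 0, 1], [[0.063, 0, -0.07], 0, 1], [[0.063, 0, -0.07], 0, 1]]}}

```text
time: 15.02
tool_pos: [0.6151, -0.0102, 0.1812]
ee_rot: [3.14, -0.006, 0.215]
wrist_force: [-0.6, 1.0, -2.9]
width: 0.0218
finger_force: 30.0
```

```bash
python3 - <<'E'
from h import *
s=shot('wrist','w5');o=robot.get_obs();print(o['time'],o['tool_pos'],o['ee_rot'],o['wrist_force'])
Z=s['z_map'];v,u=np.mgrid[:480,:640];R,t,K=s['R'],s['t'],s['mtx']
P=(np.stack([(u-K[0,2])/K[0,0]*Z,(v-K[1,2])/K[1,1]*Z,Z],-1)-t)@R
for a,b in [(118,135),(160,200),(390,408)]:
    X=P[a:b,295:333].reshape(-1,3); X=X[(X[:,2]>.15)&(X[:,2]<.185)]; print(a,b,len(X),np.median(X,0).round(4))
for w in (12,60,90): print(w,rel(.476,.311,.16,w))
E
```

```text
15.075 [ 0.61413527 -0.01007882  0.17923474] [ 3.14068828e+00 -2.99715047e-03  2.14811680e-01] [ 0.15447764 -1.16253475 -3.00379551]
118 135 644 [0.6894 0.0047 0.1731]
160 200 1511 [ 0.664  -0.0008  0.173 ]
390 408 684 [ 0.5401 -0.0278  0.1723]
12 [-0.0665 -0.3431  0.0192  0.0308]
60 [-0.0665 -0.3431  0.0192 -4.7692]
90 [-0.0665 -0.3431  0.0192 -7.7692]
```

Call:
{"api": "carry_out", "payload": {"steps": [[[-0.01, -0.03, 0], 0, 1], [[-0.018, -0.08, 0], 0, 1], [[-0.028, -0.135, 0], 0, 1], [[-0.038, -0.19, 0], 0, 1], [[-0.048, -0.245, 0], 0, 1], [[-0.058, -0.3, 0], 0, 1], [[-0.064, -0.33, 0.01], 0, 1], [[-0.0665, -0.343, 0.04], 0, 1], [[-0.0665, -0.343, 0.08], 0, 1], [[-0.0665, -0.343, 0.11], 0, 1]]}}

```text
time: 16.32
tool_pos: [0.4734, 0.3104, 0.0644]
ee_rot: [3.141, 0.004, 0.216]
wrist_force: [-0.1, 0.5, -2.7]
width: 0.0217
finger_force: 30.0
```

Call:
{"api": "carry_out", "payload": {"steps": [[[0, 0, 0.01], 0, 1], [[0, 0, 0.015], 0, 1], [[0, 0, 0.015], 0, 1]]}}

```text
time: 16.7
tool_pos: [0.4759, 0.3111, 0.0537]
ee_rot: [-3.141, -0.001, 0.215]
wrist_force: [0.0, 0.1, -2.4]
width: 0.0219
finger_force: 30.0
```

```bash
python3 - <<'E'
from h import *
s=shot('top','t6');shot('scene','s6');o=robot.get_obs();print(o['time'],o['tool_pos'],o['ee_rot'],o['wrist_force'])
im=s['image'][:,:,::-1]
print(rel(.476,.3115,.0275,12.3))
a=cv2.resize(im[120:260,90:390],None,fx=2.6,fy=2.6); cv2.imwrite('pics/c6.png',a)
E
```

```text
16.8 [0.47631212 0.31129884 0.05439199] [-3.14089647e+00 -2.75927019e-03  2.14651060e-01] [-0.91206155 -0.608144   -2.39010165]
[-0.0003 -0.0003  0.0269 -0.0001]
```

View pics/c6.png

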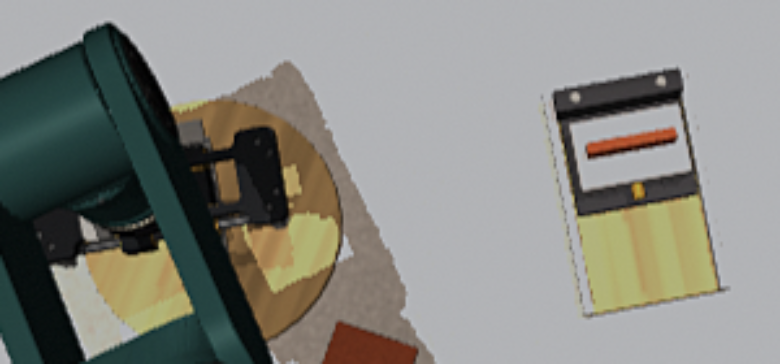

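The picture shows the carriage still at home against the stop (tile at about (333,175) in full-frame pixels) and the file over the bat. Lowering gently.

Call:
{"api": "carry_out", "payload": {"steps": [[[0, 0, 0.01], 0, 1], [[0, 0, 0.018], 0, 1], [[0, 0, 0.022], 0, 1], [[0, 0, 0.024], 0, 1], [[0, 0, 0.025], 0, 1], [[0, 0, 0.0258], 0, 1], [[0, 0, 0.0258], 0, 1]]}}

```text
time: 17.68
tool_pos: [0.4755, 0.3109, 0.0274]
ee_rot: [-3.142, -0.001, 0.215]
wrist_force: [0.9, -0.8, -1.8]
width: 0.0221
finger_force: 30.0
```

Call:
{"api": "carry_out", "payload": {"steps": [[[0, 0, 0.0003], 0, 1], [[0, 0, 0.0006], 0, 1], [[0, 0, 0.0009], 0, 1], [[0, 0, 0.0009], 0, 1]]}}

```text
time: 18.18
tool_pos: [0.4755, 0.311, 0.0273]
ee_rot: [-3.142, -0.001, 0.215]
wrist_force: [-2.7, -2.4, 5.8]
width: 0.0217
finger_force: 30.0
```

Call:
{"api": "carry_out", "payload": {"steps": [[[0, 0, -0.0005], 0, 1], [[0, 0, -0.0006], 0, 0.4], [[0, 0, -0.0006], 0, 0], [[0, 0, -0.0006], 0, -0.5], [[0, 0, -0.0006], 0, -1], [[0, 0, -0.0006], 0, -1], [[0, 0, -0.0006], 0, -1], [[0, 0, -0.0006], 0, -1]]}}

```text
time: 19.18
tool_pos: [0.4753, 0.3109, 0.0267]
ee_rot: [3.142, -0.0, 0.215]
wrist_force: [-0.2, -0.3, -0.3]
width: 0.0852
finger_force: 0.0
```

Call:
{"api": "carry_out", "payload": {"steps": [[[0, 0, -0.01], 0, -1], [[0, 0, -0.03], 0, -1], [[0, 0, -0.07], 0, -1], [[0, 0, -0.12], 0, -1], [[0, 0, -0.16], 0, -1], [[-0.05, 0, -0.18], 0, -1], [[-0.1, 0, -0.18], 0, -1], [[-0.15, 0, -0.18], 0, -1], [[-0.16, 0, -0.18], 0, -1], [[-0.16, 0, -0.18], 0, -1]]}}

```text
time: 20.42
tool_pos: [0.3192, 0.277, 0.2077]
ee_rot: [-3.141, -0.002, 0.215]
wrist_force: [-0.4, -0.3, -0.6]
width: 0.0938
finger_force: 0.0
```

```bash
python3 - <<'E'
from h import *
s=shot('top','t7');shot('scene','s7');o=robot.get_obs();print(o['time'],o['tool_pos'],o['wrist_force'],o['width'])
im=s['image'][:,:,::-1]
cv2.imwrite('pics/c7.png',cv2.resize(im[120:280,90:390],None,fx=2.6,fy=2.6))
E
```

```text
20.525 [0.31995168 0.27703061 0.20703693] [ 0.15725544  0.37535609 -0.30017178] 0.09386254321590243
```

View pics/c7.png

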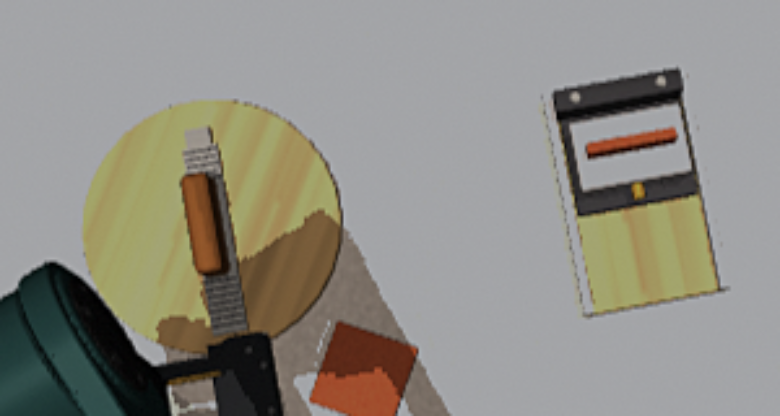

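The file lies flat in the middle of the bat (blade from crop (199,130) to (228,330), bat centre about (212,226)). The tile is home against the stop and the gripper is clear, so I'm handing in.

```bash
python3 -c "
from bench import robot
print(robot.close_job())"
```

```text
the job is handed in; nothing more can be done
None
```

The job is handed in at about 20.5 s: I made three light forward strokes with the file lifted clear on each return, the tile's carriage stayed home against the stop, and the file lies flat near the middle of the round board, released.

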